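# Index the die turret of a snap press to the cupped die

## Robot

A 6-joint arm with a two-finger parallel gripper is mounted at the origin on the work surface. World frame = base frame: x ahead of the robot, y to its left, z up, the work surface at z = 0. Lengths are in m, angles in rad, forces in N, time in s.
With the tool pointing down it reaches from about 0.25 to 0.725 m from the base axis. Payload 4 kg.
Tool frame: the origin (TCP) lies midway between the tips of the shut fingers; the grasp point (between the pads) lies hold_point_z behind it (hold_point_z is the distance from the TCP to the grasp point, in m); z points along the fingers, y is the direction in which the jaws open and shut (so a half turn about z gives the same grasp; the last joint's range is limited). The gripper opens to 85 mm and grips with 20 to 120 N. Pads are 22 mm wide; open, the fingers measure 114 mm over their backs; the gripper's body (76 mm by 85 mm) begins 54 mm behind the grasp point. The pads swing forward as they close: fully open they stand 13 mm farther back than shut.
Start: joints at [1.299, 0.241, 0.005, 1.335, 0, 1.571], TCP at [0.134, 0.482, 0.197] pointing down, gripper open.
Joint ranges: [-2.72, 2.72], [-1.05, 1.87], [-1.09, 1.28], [-1.99, 2.15], [-1.42, 1.44], [-3.14, 3.14]. Speed limits (rad/s): [2.79, 2.79, 3.14, 3.14, 3.14, 3.14].

## Interface

Orientations are given as [roll, pitch, yaw] about the fixed x, y, z axes, in that order (R = Rz(yaw) Ry(pitch) Rx(roll)).
In Python, from bench import * gives the robot as it stands.
- The arm moves only by the shell command python3 -m handwheel 'ROWS' [FORCE]. ROWS is text: rows parted by semicolons, each of 5 numbers parted by spaces: the shift along the tool's x, y, z in m, then the turn about the tool's z in rad, then the closure in counts, from 0 (fully open) to 255 (shut). A call has 1 to 8 rows; each row shifts and turns the pose as measured when the row begins, along the tool's axes as they then stand; what a row does not reach is not made up. A row lasts 1/12 s, in which the tool goes at most 41.7 mm and 7.16 degrees, less where a joint would pass 70% of its speed; a pose out of reach is approached as far as the arm can. A call is refused whole if a number of a shift passes 0.0417 or a number of a turn 0.125, either way. A call with a gripper value outside its range is refused whole. The fingers move at their own pace and stop on an object; FORCE is the grip in N (left out, the last holds). Time passes only in rows, so rows that do not move let the fingers close. It gives the time, the measured TCP pose, the force and the opening at its end, in the units of the state.
- sense(): the state, without advancing time (a new reading comes with each control period).
- read_camera(name): name is "side" or "top" or "wrist"; returns the picture (384x512x3 uint8, red, green, blue); there is no depth.
- camera_params(name): a dict with "intrinsics" (3x3 intrinsics, pixels), "world_to_cam" (4x4, takes a point from world to camera coordinates); the wrist camera has in their place "T_tool_cam" (4x4, takes a point from camera to tool coordinates, whose origin is the TCP and whose axes are the flange's). Camera axes: x right, y down, z forward; pixel columns grow to the right and rows downward; lengths in m; the calibration is good to about 2 mm. A picture is of the moment at which its call begins: read the wrist's pose just before it. camera_params takes no time and is no camera call.
- hand_in(): hands the job in, once; it reports no verdict.
The state is a dict: "time_s": time; "joints": joint angles; "joint_vel": joint speeds; "joint_efforts": joint torques, N m; "tcp_pos": TCP position; "tool_rot": TCP orientation; "force": force on the tool from outside, world axes, zero at the start; "torque": the same for the moment, N m; "opening": finger opening in m.
Only numpy, scipy, OpenCV 4.12 (cv2) and the standard library are available. Lean on these libraries where they do the work, as an engineer would, in place of code of your own. Each camera call takes 0.05 s, during which the arm holds its last target.

## Task

The next job on the snap press needs the wide cupped die, so turn the die turret by one hole to bring it under the ram: with the fingertips, and without gripping it, gently press the black knob of the indexing plunger down, swing the turret round by it (toward whichever side brings that die in) to the next hole, and let the plunger spring fully back up into it. Do not touch or lift the dies, never let another die go under the ram on the way, leave the things lying around where they are, and finish clear of the press.

Things in the scene. Friction and masses are not known exactly. Their poses are not given: they have to be found in the camera images.
- press: fixed grey bench press. Origin: on the work surface, on the turret axis; z up; +y points to the column (56 x 66 mm, 167 mm from the axis, 300 mm high), whose overarm (underside 243 mm up) holds the ram over the turret. Below the turret a fixed index plate, 256 mm across, top 38 mm up, has an 8 mm slot of 105 mm radius joining five 13 mm holes 60 degrees apart, the middle one toward -y
- turret_axis (a point): point on the turret's vertical axis at its top face, 62 mm above the work surface. The turret is a steel disc 148 mm across with five dies in raised sockets on a circle of 52 mm radius, 60 degrees apart; in the sixth place a lug 30 mm wide reaches out over the slot and carries the indexing plunger
- knob_top (a point): centre of the flat top of the plunger's black mushroom knob (36 mm across, 12 mm thick), 105 mm from the turret axis, at the start in the press's -y direction; 92 mm above the work surface when up. It goes down as it is pressed and round with the turret. Nothing within 50 mm stands higher than the knob
- plunger (a joint): how far the knob is pressed down, m: 0 up (pin home in a hole), 0.013 the stop. A spring lifts it with 5 N at 0, 8.5 N at the stop. The pin locks the turret while in a hole; from 11 mm down it is below the plate and the turret is free. Let go between holes it rides under the plate; its round nose finds a hole within about 3 mm by itself and the knob is then back at 0
- turret (a joint): angle of the turret, rad: 0 at the start, positive is anticlockwise seen from above; the neighbouring holes are at +1.047 and -1.047. It turns with slight friction (about 0.6 N at the knob) and stays where it is left
- ram_nose (a point): centre of the lower end of the ram's punch, 128 mm above the work surface, 52 mm from the turret axis toward the column: the die in use stands under it
- die_cup_mid (a point): the wanted die, loose in its socket: a wide steel cup, head 33 mm across and open at the top with a round hollow 10 mm deep, the widest of the five. At the start it stands in the socket just left or just right of the ram, 60 degrees from it. The point lies on its axis, 15 mm above its foot, which stands on the turret's top; the die is 28 mm high
- die_post_mid (a point): a die with a slender post, 9 mm across and 34 mm high, in the socket on the other side of the ram; point on its axis 15 mm above its foot
- die_dome_mid (a point): a die with a domed head, 20 mm across and 29 mm high, under the ram at the start; point on its axis 15 mm above its foot
- die_flat_mid (a point): a flat-topped die, 21 mm across and 20 mm high, in one of the two sockets beside the plunger's lug; point on its axis 15 mm above its foot
- die_step_mid (a point): a stepped die, 22 mm across and 25 mm high, in the other socket beside the lug; point on its axis 15 mm above its foot
- rivet_tray: open wooden tray of rivets, 120 x 85 mm, 24 mm high, beyond the knob side of the press; origin under its centre
- spool_a: wooden thread spool standing, 38 mm across, 54 mm high; origin under its centre
- spool_b: another such spool, 38 mm across, 54 mm high; origin under its centre
- awl: awl with a wooden handle lying on the bench, 150 mm long, 26 mm high; origin under its middle
- stamp: hand stamp with a black handle standing, 32 mm across, 68 mm high; origin under its centre
- glue_jar: white jar, 60 mm across, 85 mm high; origin under its centre
- mug: white mug, 76 mm across, 85 mm high; origin under its centre
- mallet: mallet lying on the bench, 225 mm long, white head 54 mm high; origin under its middle

How it is judged:
By the outcome, as a careful person would: the job done as asked, in the order asked, and still so for the second after the job is handed in, with the robot touching nothing.
It also fails if it takes over 38 s, if anything falls off the work surface, if the arm or the gripper's body presses on something with over 40 N, if the wrist force passes 120 N, or if a joint passes its speed limit or range.

## Working session

There is one attempt and no reset: what is moved stays moved. The work goes in short steps, Python scripts to look and compute and a shell command to move; the robot and the scene stay as the last step left them, time stands still between calls to the robot, and variables do not carry over. Pictures are saved under pics/ and viewed, and the job is handed in when it is done.

```bash
mkdir -p pics; ls; python3 - <<'E'
from bench import *
import cv2
s=sense();print({k:s[k] for k in('time_s','tcp_pos','tool_rot','force','opening')})
for n in("top","side","wrist"):
    cv2.imwrite(f"pics/{n}0.png",cv2.cvtColor(read_camera(n),cv2.COLOR_RGB2BGR)); print(n,camera_params(n))
E
```

```text
pics
{'time_s': 0.0, 'tcp_pos': array([0.1340446 , 0.48096574, 0.19600447]), 'tool_rot': array([-3.13951094e+00, -9.03276276e-09,  2.86976952e+00]), 'force': array([-0.48707354, -0.95482358,  0.74040408]), 'opening': 0.08532693906263648}
top {'intrinsics': array([[481.76524468,   0.        , 257.01470636],
       [  0.        , 481.76524468, 184.44342568],
       [  0.        ,   0.        ,   1.        ]]), 'world_to_cam': array([[ 0.02347214, -0.9996503 , -0.01217905, -0.00371814],
       [-0.99470389, -0.02213315, -0.10037075,  0.54185475],
       [ 0.10006609,  0.01447047, -0.99487556,  1.4712193 ],
       [ 0.        ,  0.        ,  0.        ,  1.        ]])}
side {'intrinsics': array([[460.76891325,   0.        , 250.42699449],
       [  0.        , 460.76891325, 196.9116597 ],
       [  0.        ,   0.        ,   1.        ]]), 'world_to_cam': array([[-9.75402605e-01, -2.20427314e-01,  1.24766287e-03,
         5.25102981e-01],
       [-1.64728986e-01,  7.25150143e-01, -6.68596762e-01,
         1.63644858e-01],
       [ 1.46472246e-01, -6.52356550e-01, -7.43624107e-01,
         1.48703467e+00],
       [ 0.00000000e+00,  0.00000000e+00,  0.00000000e+00,
         1.00000000e+00]])}
wrist {'intrinsics': array([[268.70621528,   0.        , 252.03482985],
       [  0.        , 268.70621528, 193.60368529],
       [  0.        ,   0.        ,   1.        ]]), 'T_tool_cam': array([[-7.96103660e-04, -9.61905456e-01, -2.73381164e-01,
         6.99515695e-02],
       [ 9.99999677e-01, -7.97043510e-04, -1.07625928e-04,
         4.70037572e-04],
       [-1.14370715e-04, -2.73381161e-01,  9.61905779e-01,
        -1.76772154e-01],
       [ 0.00000000e+00,  0.00000000e+00,  0.00000000e+00,
         1.00000000e+00]])}
```

View pics/top0.png

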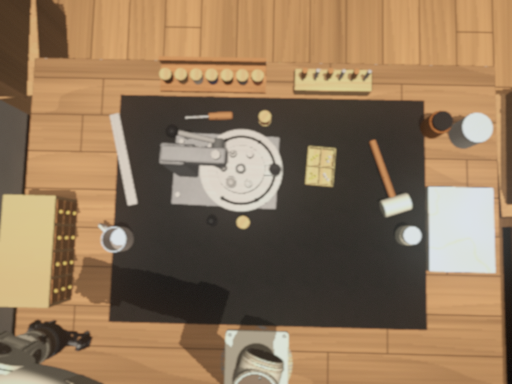

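View pics/side0.png

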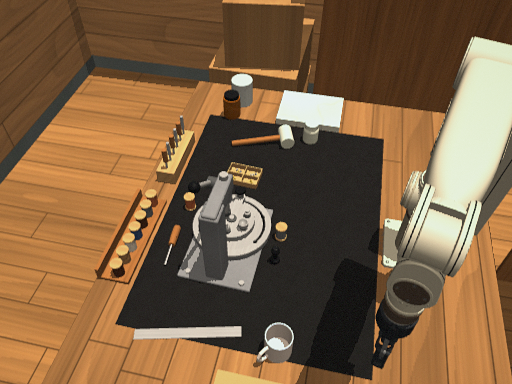

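View pics/wrist0.png

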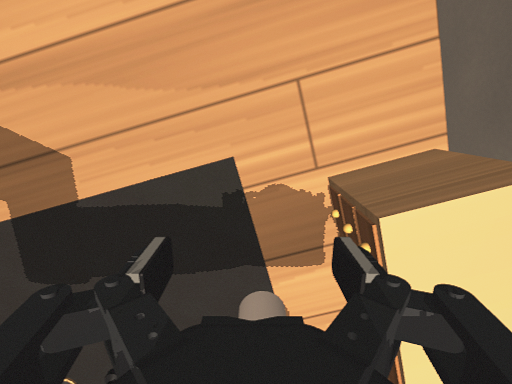

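```bash
python3 - <<'E'
import cv2
a=cv2.imread("pics/top0.png")[90:240,150:350]; cv2.imwrite("pics/topz.png",cv2.resize(a,None,fx=4,fy=4,interpolation=2))
a=cv2.imread("pics/side0.png")[155:300,150:320]; cv2.imwrite("pics/sidez.png",cv2.resize(a,None,fx=4,fy=4,interpolation=2))
E
```

```text
(no output)
```

View pics/topz.png

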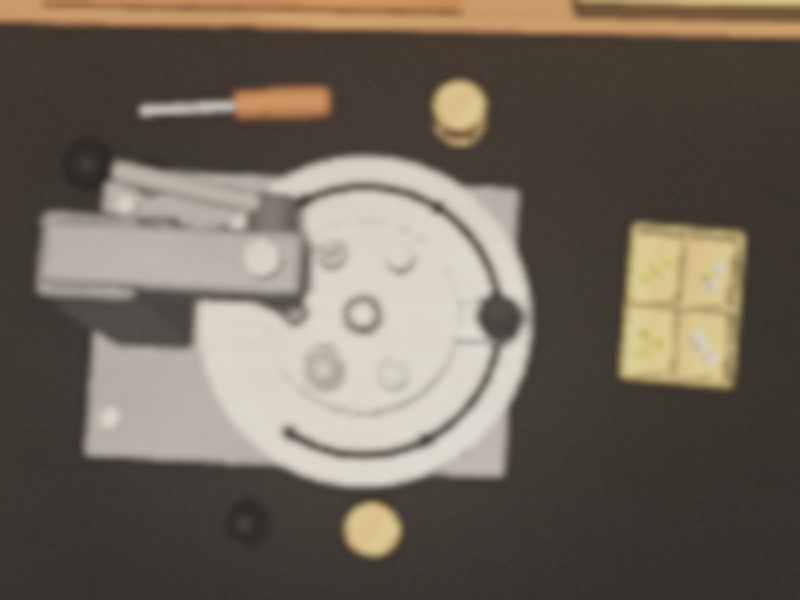

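View pics/sidez.png

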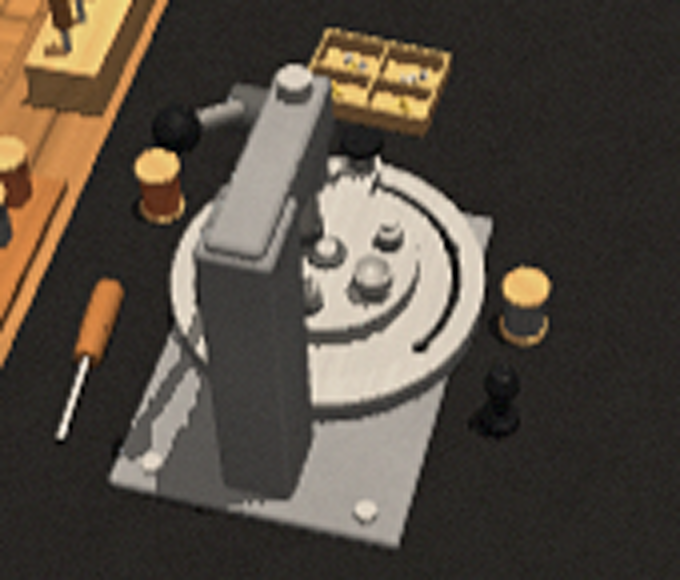

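```bash
cat > h.py <<'E'
import numpy as np,cv2
from bench import *
from scipy.spatial.transform import Rotation as R
def cam(n,s=None):
    p=camera_params(n);K=p["intrinsics"]
    if n=="wrist":
        T=np.eye(4);T[:3,:3]=R.from_euler("xyz",s["tool_rot"]).as_matrix();T[:3,3]=s["tcp_pos"]
        return K,T@p["T_tool_cam"]
    return K,np.linalg.inv(p["world_to_cam"])
def ray(KT,uv,z):
    K,T=KT
    uv=np.atleast_2d(np.float64(uv)); d=np.c_[(uv-K[:2,2])/K[0,0],np.ones(len(uv))]@T[:3,:3].T
    return T[:3,3]+d*((z-T[2,3])/d[:,2])[:,None]
def proj(KT,P):
    K,T=KT; c=np.linalg.inv(T)@np.r_[P,1]; q=K@c[:3]; return q[:2]/q[2]
E
python3 - <<'E'
from h import *
im=cv2.imread("pics/top0.png");K=cam("top")
g=im.min(2)
c=((g>165)).astype(np.uint8)
n,l,st,ce=cv2.connectedComponentsWithStats(c)
i=l[150,240] if l[150,240] else l[195,240]
print(i,st[i],ce[i])
cs=max(cv2.findContours((l==i).astype(np.uint8),0,1)[0],key=len)[:,0]
P=ray(K,cs,0.038)[:,:2]
# circle fit, robust
from scipy.optimize import least_squares
r=least_squares(lambda q:np.hypot(*(P-q[:2]).T)-0.128,P.mean(0),loss="soft_l1",f_scale=0.002)
print("axis",r.x,np.median(abs(r.fun)))
roi=im[155:185,265:290].max(2)<75
ys,xs=np.nonzero(roi);n,l,st,ce=cv2.connectedComponentsWithStats(roi.astype(np.uint8),connectivity=4);print(st,ce)
j=1+np.argmax(st[1:,4]);kp=ce[j]+[265,155];k=ray(K,kp,0.086)[0];print("knob px",kp,k)
a=r.x;d=k[:2]-a;print("radius",np.hypot(*d),"dir",np.degrees(np.arctan2(d[1],d[0])))
print("hub",ray(K,[150+363/4-.375,90+315/4-.375],0.07))
for nm,u in dict(ul=(330,255),ur=(400,258),d=(293,313),ll=(323,367),lr=(393,375)).items():
    p=ray(K,[150+u[0]/4,90+u[1]/4],0.085)[0,:2]-a;print(nm,np.hypot(*p),np.degrees(np.arctan2(p[1],p[0])))
print(ray(K,[[150+373/4,90+530/4]],0.054),ray(K,[[150+248/4,90+520/4]],0.068))
E
```

```text
13 [ 173  138  109   73 4392] [233.48770492 179.49134791]
axis [0.57698338 0.09051419] 0.02294468959625516
[[  0   0  19  30 539]
 [ 17   0   8  30 197]
 [  8  15   5   4  14]] [[ 8.69387755 14.47680891]
 [21.17258883 14.43654822]
 [10.21428571 16.28571429]]
knob px [286.17258883 169.43654822] [ 0.58299131 -0.07843531  0.086     ]
radius 0.1690562877276217 dir -87.96339306745338
hub [[0.58533806 0.05965132 0.07      ]]
ul 0.05067169731877782 -7.598933092936671
ur 0.07709092977640257 -50.462042690707406
d 0.020604730385283435 74.21378280294081
ll 0.03485938451709934 -173.6042193047398
lr 0.06887340764799321 -124.98973768505297
[[0.42225907 0.04727868 0.054     ]] [[0.42727867 0.14086273 0.068     ]]
```

```bash
python3 - <<'E'
from h import *
from scipy.optimize import least_squares
im=cv2.imread("pics/top0.png");K=cam("top")
print(im[200,240],im[195,190],im[130,265],im[170,275],im[170,300])
a=ray(K,[240.4,168.4],0.07)[0,:2]
# radial edge search on plate border, directions facing -y and +-x
P=[]
for t in np.radians(np.arange(-170,-5,3)):
    rr=np.arange(.115,.145,.0005); v=[]
    for r in rr:
        u=proj(K,[a[0]+r*np.cos(t),a[1]+r*np.sin(t),.038]); v.append(cv2.getRectSubPix(im[:,:,0].astype(np.float32),(1,1),tuple(map(float,u)))[0,0])
    v=np.array(v);k=np.argmin(np.diff(cv2.GaussianBlur(v[:,None],(1,9),0)[:,0]));P.append(a+rr[k]*np.array([np.cos(t),np.sin(t)]))
P=np.array(P)
r=least_squares(lambda q:np.hypot(*(P-q[:2]).T)-q[2],[*a,.128],loss="soft_l1",f_scale=0.002)
print("axis",r.x,np.median(abs(r.fun)),"hub",a)
b=np.uint8((im.max(2)<110));m=np.zeros_like(b);cv2.circle(m,(275,169),8,1,-1)
x,y=np.nonzero((b&m).T);kp=np.array([x.mean(),y.mean()]);k=ray(K,kp,.086)[0];print(len(x),kp,k)
for A in(r.x[:2],a):
    d=k[:2]-A;print(np.hypot(*d),np.degrees(np.arctan2(d[1],d[0])))
    for nm,u in dict(ul=(330,255),ur=(400,258),d=(293,313),ll=(323,367),lr=(393,375)).items():
        p=ray(K,[150+u[0]/4-.4,90+u[1]/4-.4],0.085)[0,:2]-A;print(nm,np.hypot(*p),np.degrees(np.arctan2(p[1],p[0])))
E
```

```text
[201 212 220] [168 177 184] [53 60 67] [65 70 74] [51 57 64]
axis [0.586024   0.0600918  0.13017286] 0.0008190344368486091 hub [0.58526328 0.05957342]
84 [274.6547619  169.07142857] [ 0.58334021 -0.0439393   0.086     ]
0.10406570815949401 -91.47778715004931
ul 0.049183305604273635 30.498921307293323
ur 0.049721293531072214 -33.9893886399763
d 0.051538103045226276 92.5027486629446
ll 0.050774388350921885 146.84044501613965
lr 0.05344803238726488 -152.3839935494467
0.10353058724994231 -91.06432682295971
ul 0.05010188992475533 30.568185303293134
ur 0.05006954761498669 -33.01086056752114
d 0.052028647198665866 91.64085951339392
ll 0.050428252947928486 145.87459119347534
lr 0.052533801771984294 -152.50035379560111
```

```bash
python3 -m handwheel '-.027 -.0256 0 0 255;-.027 -.0256 0 0 255;-.027 -.0256 0 0 255;-.027 -.0256 0 0 255;-.027 -.0256 0 0 255;-.027 -.0256 0 0 255;-.027 -.0256 0 0 255;-.027 -.0256 0 0 255' 20; python3 -m handwheel '-.027 -.0256 0 0 255;-.027 -.0256 0 0 255;-.027 -.0256 0 0 255;-.027 -.0256 0 0 255;-.027 -.0256 0 0 255;-.027 -.0256 0 0 255;-.027 -.0256 0 0 255;-.027 -.0256 0 0 255'
```

```text
time_s: 0.82
tcp_pos: [0.2891, 0.2217, 0.1924]
tool_rot: [-3.138, -0.002, 2.887]
force: [1.0, 0.8, 0.3]
opening: 0.0001
time_s: 1.48
tcp_pos: [0.4496, -0.046, 0.1926]
tool_rot: [-3.139, -0.001, 2.886]
force: [-0.0, 0.5, -0.3]
opening: -0.0001
```

```bash
python3 -m handwheel '0 0 0 .12 255;0 0 0 .12 255;0 0 0 .12 255;0 0 0 .12 255;-.022 .025 0 0 255;-.022 .025 0 0 255;-.022 .025 0 0 255;0 0 0 0 255'; python3 - <<'E'
from h import *
s=sense();print(s["tcp_pos"],s["tool_rot"],s["force"])
cv2.imwrite("pics/w1.png",cv2.cvtColor(read_camera("wrist"),cv2.COLOR_RGB2BGR))
K=cam("wrist",s);print(proj(K,[.5835,-.0445,.092]),proj(K,[.586,.06,.062]))
E
```

```text
time_s: 2.15
tcp_pos: [0.5508, -0.0472, 0.1858]
tool_rot: [-3.131, -0.006, 2.375]
force: [0.4, -1.3, 0.4]
opening: 0.0006
[ 0.55075211 -0.04724284  0.18583143] [-3.13084043 -0.00648886  2.3753107 ] [ 0.36268767 -1.26665473  0.39708532]
[276.1775078  207.75045461] [345.96914731 137.98445061]
```

View pics/w1.png

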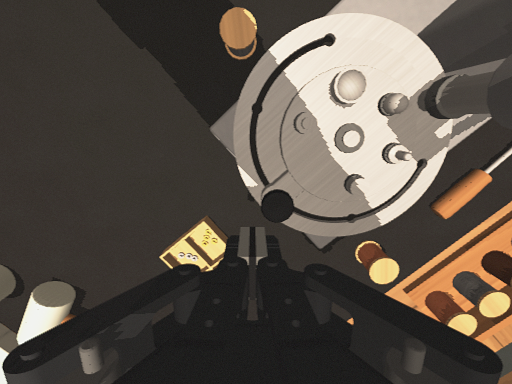

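```bash
python3 - <<'E'
from h import *
s=sense();K=cam("wrist",s);im=cv2.imread("pics/w1.png")
b=np.uint8(im.max(2)<45);m=np.zeros_like(b);cv2.circle(m,(278,206),19,1,-1)
n,l,st,ce=cv2.connectedComponentsWithStats(b&m);j=1+np.argmax(st[1:,4]);print(st[j],ce[j])
(c,r)=cv2.minEnclosingCircle(np.float32(np.argwhere(l==j)[:,::-1]));print(c,r)
for u in(ce[j],c):print(ray(K,u,.088))
print("holes",ray(K,[[257,107],[330,40],[352,218]],.038)); print("axis",ray(K,[348,137],.066))
E
```

```text
[261 190  36  33 841] [277.02259215 205.90963139]
(278.5, 206.6999969482422) 18.02064323425293
[[ 0.58072374 -0.04329515  0.088     ]]
[[ 0.58247903 -0.04275168  0.088     ]]
holes [[0.49110974 0.01285676 0.038     ]
 [0.49600181 0.11733872 0.038     ]
 [0.67366084 0.00685552 0.038     ]]
axis [[0.58246873 0.06130404 0.066     ]]
```

```bash
python3 -m handwheel '-.020 .024 .01 0 255;0 0 .025 0 255;0 0 .025 0 255;0 0 .005 0 255;0 0 0 0 255'; python3 - <<'E'
from h import *
s=sense();print(s["tcp_pos"],s["tool_rot"],s["force"])
cv2.imwrite("pics/w2.png",cv2.cvtColor(read_camera("wrist"),cv2.COLOR_RGB2BGR))
cv2.imwrite("pics/s2.png",cv2.cvtColor(read_camera("side"),cv2.COLOR_RGB2BGR)[120:300,130:330].repeat(3,0).repeat(3,1))
E
```

```text
time_s: 2.62
tcp_pos: [0.5755, -0.0442, 0.1164]
tool_rot: [-3.124, -0.013, 2.375]
force: [-0.6, -0.0, 0.4]
opening: -0.0004
[ 0.57549883 -0.04415703  0.1164429 ] [-3.12414535 -0.01342514  2.37515445] [-0.59242103 -0.00700488  0.43710566]
```

View pics/w2.png

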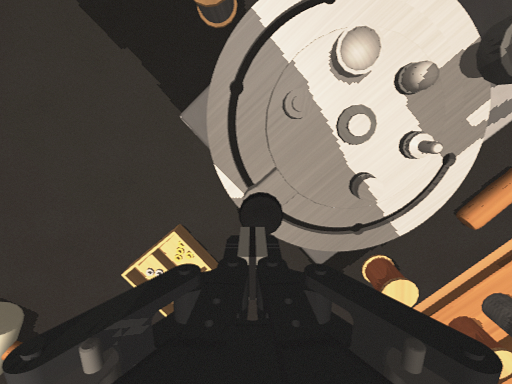

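View pics/s2.png

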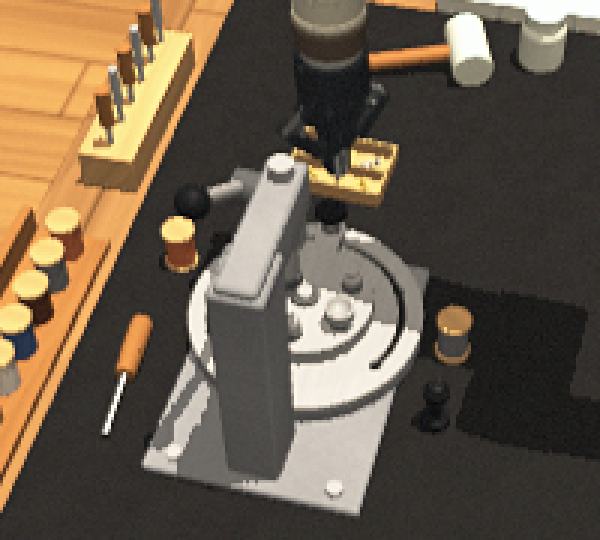

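```bash
python3 - <<'E'
from h import *
s=sense();K=cam("wrist",s);im=cv2.imread("pics/w2.png")
print(proj(K,s["tcp_pos"]), ray(K,[[260.5,212],[261,213]],.090),proj(K,[.582,-.044,.09]))
d=ray(K,[261,212.5],.09)[0]-s["tcp_pos"];Rm=R.from_euler("xyz",s["tool_rot"]).as_matrix();print(Rm.T@d, Rm.T@(np.r_[.582,-.044,.092]-s["tcp_pos"]),"holes",ray(K,[235,88],.038))
E
```

```text
[251.92145664 220.75113806] [[ 0.58314567 -0.04180207  0.09      ]
 [ 0.58404397 -0.04209702  0.09      ]] [257.55111693 212.80555684]
[-0.00394341  0.00732432  0.02792449] [-0.00419488  0.00450777  0.02596599] holes [[0.49556641 0.01072645 0.038     ]]
```

```bash
python3 -m handwheel '-.004 .006 .012 0 255;0 0 .004 0 255;0 0 0 0 255'; python3 -m handwheel '0 0 .004 0 255;0 0 0 0 255'
```

```text
time_s: 2.97
tcp_pos: [0.5858, -0.043, 0.1059]
tool_rot: [-3.131, -0.005, 2.375]
force: [-0.7, -0.3, 0.6]
opening: 0.0001
time_s: 3.13
tcp_pos: [0.5866, -0.0431, 0.1028]
tool_rot: [-3.133, -0.003, 2.375]
force: [0.4, 0.2, -0.3]
opening: -0.0001
```

```bash
python3 -m handwheel '.002 -.002 .005 0 255;0 0 0 0 255;0 0 .004 0 255;0 0 0 0 255'; python3 -m handwheel '0 0 .004 0 255;0 0 0 0 255'
```

```text
time_s: 3.47
tcp_pos: [0.5837, -0.0433, 0.094]
tool_rot: [-3.134, -0.002, 2.375]
force: [0.2, -0.3, 0.2]
opening: 0.0003
time_s: 3.63
tcp_pos: [0.5836, -0.0433, 0.0896]
tool_rot: [-3.134, -0.002, 2.375]
force: [0.0, -0.1, -0.0]
opening: 0.0001
```

```bash
python3 -m handwheel '0 0 .002 0 255;0 0 0 0 255'; python3 -m handwheel '0 0 .002 0 255;0 0 0 0 255'
```

```text
time_s: 3.8
tcp_pos: [0.5835, -0.0433, 0.0872]
tool_rot: [-3.133, -0.002, 2.375]
force: [0.5, 0.9, 0.3]
opening: 0.0001
time_s: 3.97
tcp_pos: [0.5835, -0.0433, 0.0849]
tool_rot: [-3.133, -0.002, 2.375]
force: [0.5, -0.1, 0.0]
opening: -0.0
```

```bash
python3 - <<'E'
from h import *
s=sense();print(s["tcp_pos"],s["force"],s["joint_efforts"])
cv2.imwrite("pics/w3.png",cv2.cvtColor(read_camera("wrist"),cv2.COLOR_RGB2BGR)[100:340,120:400].repeat(2,0).repeat(2,1))
cv2.imwrite("pics/s3.png",cv2.cvtColor(read_camera("side"),cv2.COLOR_RGB2BGR)[150:250,190:290].repeat(5,0).repeat(5,1))
E
```

```text
[ 0.58353443 -0.04331176  0.08491172] [ 0.45464872 -0.05436613  0.0418538 ] [-7.00309756e-04 -4.74146175e+01  2.41149938e+01 -5.56831306e-02
 -1.60547602e-02 -1.12424636e-04]
```

View pics/w3.png

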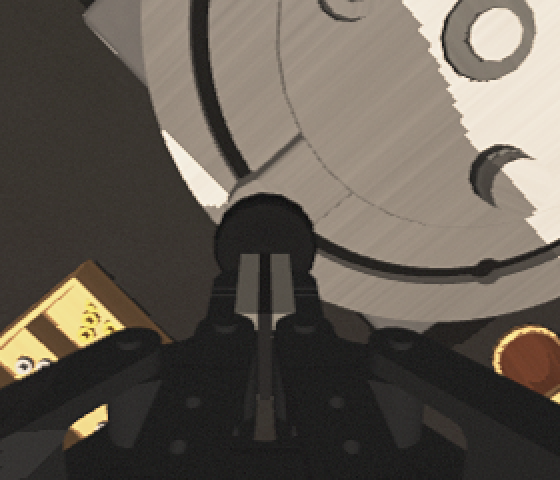

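View pics/s3.png

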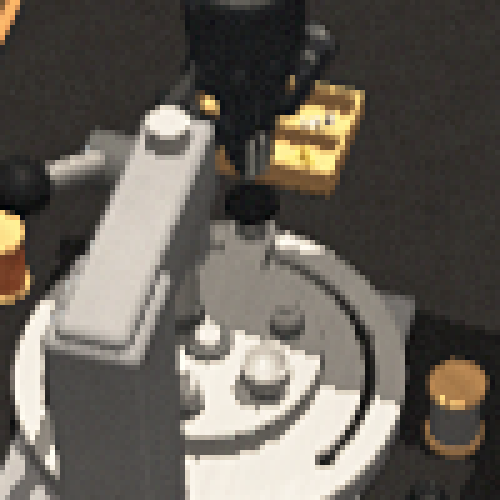

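```bash
python3 - <<'E'
from h import *
s=sense();K=cam("side")
for n,P in dict(tcp=s["tcp_pos"],knob=[.583,-.043,.092],tip13=s["tcp_pos"]+[0,0,.012]).items():
    u=proj(K,P);print(n,u,(u-[190,150])*5)
im=cv2.imread("pics/w3.png");Kw=cam("wrist",s)
u=proj(Kw,s["tcp_pos"]);print((u-[120,100])*2)
for z in(.072,.079,.085,.092):print(z,(proj(Kw,[.583,-.043,z])-[120,100])*2)
E
```

```text
tcp [240.00720032 190.600841  ] [250.03600158 203.00420502]
knob [240.21244626 189.36749524] [251.06223129 196.83747618]
tip13 [239.95087934 188.14527992] [249.75439671 190.72639961]
[263.85367746 241.49792201]
0.072 [263.15365419 226.15551673]
0.079 [262.97536596 232.73937071]
0.085 [262.81244932 238.75558001]
0.092 [262.60935688 246.25540759]
```

```bash
python3 - <<'E'
from h import *
def en(a): return np.clip(255*(a/255.)**.45,0,255).astype(np.uint8)
a=cv2.cvtColor(read_camera("wrist"),cv2.COLOR_RGB2BGR)[180:270,200:310]
b=cv2.cvtColor(read_camera("side"),cv2.COLOR_RGB2BGR)[165:210,215:270]
cv2.imwrite("pics/z4.png",np.hstack([en(cv2.resize(a,(440,360),interpolation=0)),en(cv2.resize(b,(440*360//440,360),interpolation=0))]))
E
```

```text
(no output)
```

View pics/z4.png

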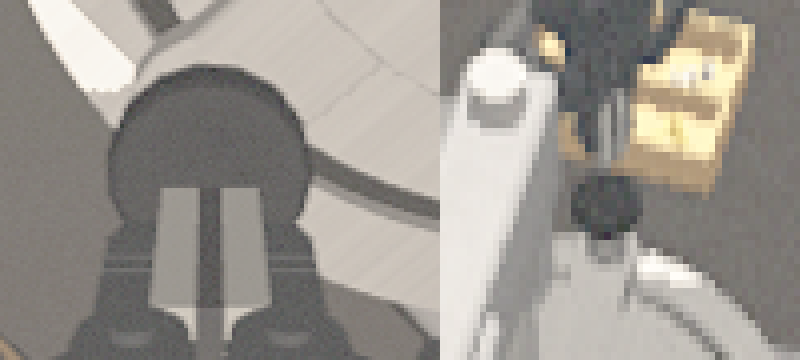

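```bash
python3 -m handwheel '0 0 .002 0 255;0 0 0 0 255'; python3 -m handwheel '0 0 .002 0 255;0 0 0 0 255';  python3 -m handwheel '0 0 .002 0 255;0 0 0 0 255'
```

```text
time_s: 4.33
tcp_pos: [0.5842, -0.0434, 0.0837]
tool_rot: [-3.134, -0.001, 2.375]
force: [-0.3, -0.5, 0.2]
opening: 0.0001
time_s: 4.5
tcp_pos: [0.5842, -0.0434, 0.0815]
tool_rot: [-3.135, -0.001, 2.375]
force: [-0.8, -0.3, 0.2]
opening: 0.0002
time_s: 4.67
tcp_pos: [0.5842, -0.0434, 0.0793]
tool_rot: [-3.135, -0.001, 2.375]
force: [-1.1, 0.0, -1.6]
opening: -0.0002
```

```bash
python3 - <<'E'
from h import *
def en(a): return np.clip(255*(a/255.)**.45,0,255).astype(np.uint8)
s=sense();print(s["force"],s["joints"])
a=cv2.cvtColor(read_camera("wrist"),cv2.COLOR_RGB2BGR)[180:270,200:310]
b=cv2.cvtColor(read_camera("side"),cv2.COLOR_RGB2BGR)[165:210,215:270]
cv2.imwrite("pics/z5.png",np.hstack([en(cv2.resize(a,(440,360),interpolation=0)),en(cv2.resize(b,(440*360//440,360),interpolation=0))]))
E
```

```text
[-1.14487612  0.03741635 -1.60647856] [-0.07134287  0.48532616  0.04821735  1.13888094 -0.00485696  0.69557365]
```

View pics/z5.png

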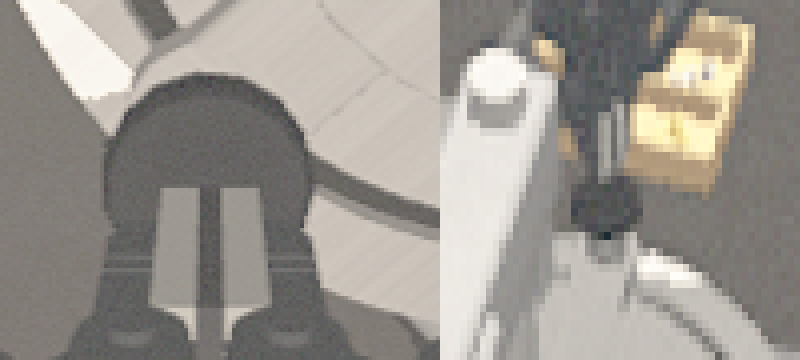

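```bash
python3 - <<'E'
from h import *
s=sense();K=cam("side");Kw=cam("wrist",s)
print("tcp",s["tcp_pos"],proj(K,s["tcp_pos"]))
for z in(.08,.092,.1,.11,.12): print(z,"side",ray(K,[235.8,187.5],z)[0,:2],"wrist L",ray(Kw,[239.5,226.7],z)[0,:2],"R",ray(Kw,[266.5,226.7],z)[0,:2])
print("knob side centre px", 215+166/8,165+205/8, proj(K,[.583,-.043,.086]))
E
python3 - <<'E'
import cv2,numpy as np
from h import *
a=cv2.cvtColor(read_camera("side"),cv2.COLOR_RGB2BGR)[130:210,200:290]
cv2.imwrite("pics/z6.png",cv2.resize(np.clip(255*(a/255.)**.45,0,255).astype(np.uint8),None,fx=7,fy=7,interpolation=0))
E
```

```text
tcp [ 0.58448203 -0.04339517  0.07969079] [239.86564102 191.71568685]
0.08 side [ 0.60232921 -0.05885873] wrist L [ 0.58154671 -0.05278311] R [ 0.59477339 -0.03900274]
0.092 side [ 0.59935717 -0.0480067 ] wrist L [ 0.57837908 -0.0487779 ] R [ 0.59070644 -0.0359345 ]
0.1 side [ 0.59737581 -0.04077202] wrist L [ 0.57626733 -0.04610776] R [ 0.58799514 -0.033889  ]
0.11 side [ 0.59489911 -0.03172867] wrist L [ 0.57362764 -0.04277008] R [ 0.58460602 -0.03133214]
0.12 side [ 0.59242241 -0.02268532] wrist L [ 0.57098795 -0.03943241] R [ 0.5812169  -0.02877527]
knob side centre px 235.75 190.625 [240.23986223 190.59238159]
```

View pics/z6.png

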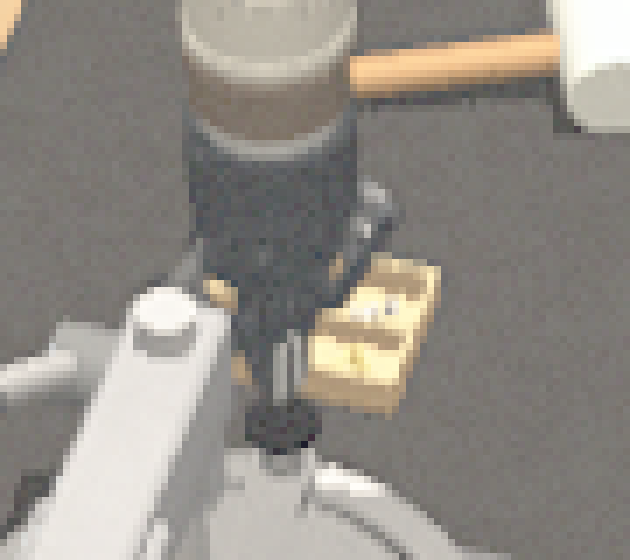

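```bash
python3 -m handwheel '0 0 .002 0 255;0 0 0 0 255'; python3 -m handwheel '0 0 .002 0 255;0 0 0 0 255';  python3 -c "
from bench import *
print(sense()['torque'])"
```

```text
time_s: 4.98
tcp_pos: [0.5847, -0.0434, 0.0778]
tool_rot: [-3.135, 0.0, 2.375]
force: [0.5, 0.0, -0.2]
opening: -0.0
time_s: 5.15
tcp_pos: [0.5848, -0.0435, 0.0756]
tool_rot: [-3.135, 0.0, 2.375]
force: [-0.6, -0.1, -0.0]
opening: -0.0
[0.05534872 0.00214514 0.00286273]
```

```bash
cat > look.py <<'E'
from h import *
import sys
def en(a): return np.clip(255*(a/255.)**.45,0,255).astype(np.uint8)
s=sense();print(s["time_s"],s["tcp_pos"],s["tool_rot"],s["force"],s["torque"])
a=cv2.cvtColor(read_camera("wrist"),cv2.COLOR_RGB2BGR)[170:270,195:310]
b=cv2.cvtColor(read_camera("side"),cv2.COLOR_RGB2BGR)[160:210,210:260]
cv2.imwrite(f"pics/{sys.argv[1]}.png",np.hstack([en(cv2.resize(a,None,fx=3.5,fy=3.5,interpolation=0)),en(cv2.resize(b,None,fx=7,fy=7,interpolation=0))]))
E
python3 look.py z7
```

```text
5.15 [ 0.58476203 -0.04345051  0.07563947] [-3.13537746e+00  1.31930083e-04  2.37466504e+00] [-0.57301612 -0.07574728 -0.01212233] [0.05534872 0.00214514 0.00286273]
```

View pics/z7.png

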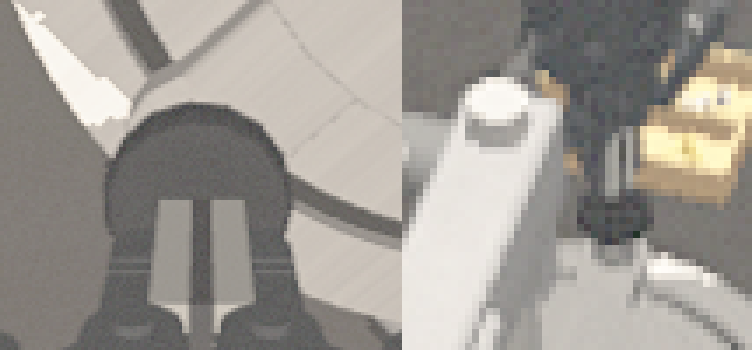

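```bash
python3 -m handwheel '0 0 .002 0 255;0 0 0 0 255'; python3 -m handwheel '0 0 .002 0 255;0 0 0 0 255'; python3 -m handwheel '0 0 .0015 0 255;0 0 0 0 255'
```

```text
time_s: 5.42
tcp_pos: [0.5852, -0.0435, 0.074]
tool_rot: [-3.136, 0.001, 2.375]
force: [-0.6, 0.3, -0.2]
opening: -0.0001
time_s: 5.58
tcp_pos: [0.5852, -0.0435, 0.0718]
tool_rot: [-3.136, 0.001, 2.375]
force: [-0.0, -0.6, -0.8]
opening: -0.0001
time_s: 5.75
tcp_pos: [0.5851, -0.0435, 0.0701]
tool_rot: [-3.136, 0.001, 2.375]
force: [-1.5, 0.7, -0.8]
opening: 0.0
```

```bash
python3 -m handwheel '0 0 .002 0 255;0 0 0 0 255'; python3 look.py z8
```

```text
time_s: 5.92
tcp_pos: [0.5851, -0.0435, 0.0678]
tool_rot: [-3.136, 0.001, 2.375]
force: [-0.5, -0.0, -0.4]
opening: -0.0002
5.9167 [ 0.58511557 -0.04351164  0.06784313] [-3.13593816e+00  7.85804692e-04  2.37467758e+00] [-0.5305868  -0.04758516 -0.42474233] [ 0.00546408  0.01152034 -0.06821547]
```

View pics/z8.png

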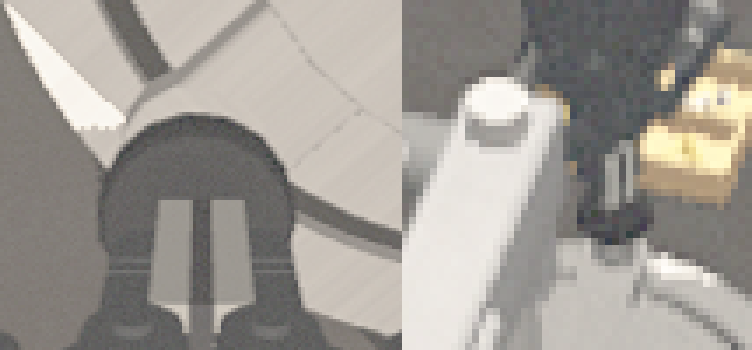

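```bash
python3 -m handwheel '0 0 .002 0 255;0 0 0 0 255'; python3 -m handwheel '0 0 .002 0 255;0 0 0 0 255'; python3 -m handwheel '0 0 .0015 0 255;0 0 0 0 255'
```

```text
time_s: 6.18
tcp_pos: [0.5856, -0.0435, 0.0663]
tool_rot: [-3.137, 0.002, 2.375]
force: [-0.4, 0.4, 0.1]
opening: 0.0001
time_s: 6.35
tcp_pos: [0.5856, -0.0436, 0.0641]
tool_rot: [-3.137, 0.002, 2.375]
force: [-0.5, -0.6, -0.0]
opening: 0.0006
time_s: 6.52
tcp_pos: [0.5856, -0.0436, 0.0624]
tool_rot: [-3.137, 0.002, 2.375]
force: [0.9, 0.2, -0.2]
opening: -0.0
```

```bash
python3 look.py z9; python3 -c "
from h import *
cv2.imwrite('pics/t9.png',cv2.resize(cv2.cvtColor(read_camera('top'),cv2.COLOR_RGB2BGR)[120:220,190:310],None,fx=6,fy=6,interpolation=0))"
```

```text
6.5167 [ 0.58556999 -0.04357666  0.06239665] [-3.13665291e+00  1.64908533e-03  2.37467696e+00] [ 0.91747423  0.19241398 -0.24672968] [-0.0357491   0.02502901 -0.02110334]
```

View pics/z9.png

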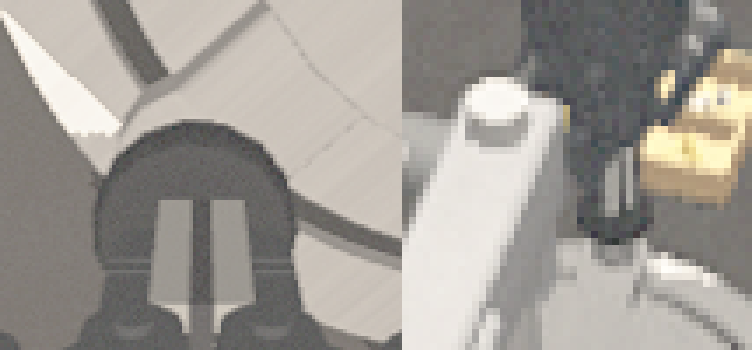

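View pics/t9.png

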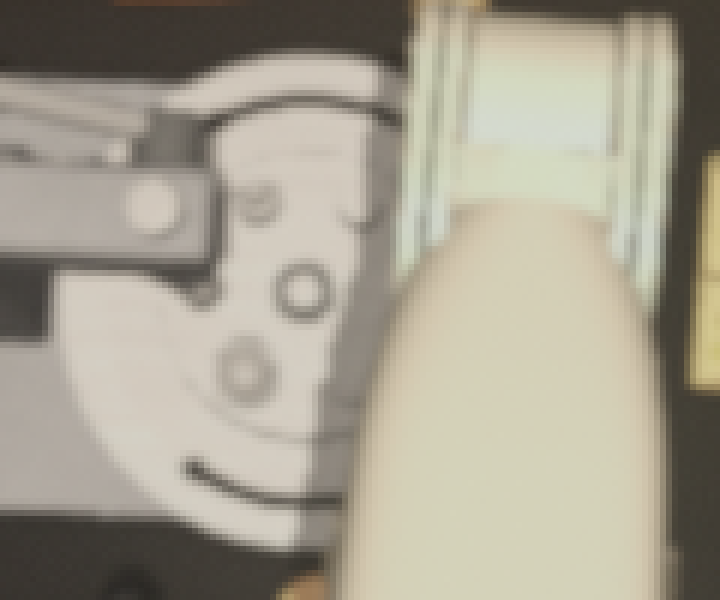

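```bash
python3 - <<'E'
from h import *
s=sense();K=cam("side");Kw=cam("wrist",s)
for z in(.06,.07,.08,.09,.1,.11,.12): print(z,"side",ray(K,[241.4,190.7],z)[0,:2],"wrist",ray(Kw,[252.8,227],z)[0,:2],"knob wr",ray(Kw,[251.5,231.5],z)[0,:2], "knob side",ray(K,[240.2,190],z)[0,:2])
E
```

```text
0.06 side [ 0.58505243 -0.06666317] wrist [ 0.59056435 -0.04728215] knob wr [ 0.59244175 -0.05039816] knob side [ 0.58980805 -0.06892024]
0.07 side [ 0.58276828 -0.05770887] wrist [ 0.587509   -0.04431454] knob wr [ 0.58928176 -0.04725686] knob side [ 0.58748271 -0.0599464 ]
0.08 side [ 0.58048412 -0.04875458] wrist [ 0.58445365 -0.04134692] knob wr [ 0.58612176 -0.04411556] knob side [ 0.58515736 -0.05097256]
0.09 side [ 0.57819996 -0.03980028] wrist [ 0.5813983  -0.03837931] knob wr [ 0.58296176 -0.04097426] knob side [ 0.58283201 -0.04199871]
0.1 side [ 0.5759158  -0.03084599] wrist [ 0.57834295 -0.03541169] knob wr [ 0.57980176 -0.03783295] knob side [ 0.58050666 -0.03302487]
0.11 side [ 0.57363165 -0.0218917 ] wrist [ 0.5752876  -0.03244408] knob wr [ 0.57664177 -0.03469165] knob side [ 0.57818132 -0.02405103]
0.12 side [ 0.57134749 -0.0129374 ] wrist [ 0.57223225 -0.02947646] knob wr [ 0.57348177 -0.03155035] knob side [ 0.57585597 -0.01507718]
```

```bash
python3 -m handwheel '.002 -.001 0.001 0 255;0 0 0 0 255'; python3 -m handwheel '0 0 .002 0 255;0 0 0 0 255';python3 -m handwheel '0 0 .002 0 255;0 0 0 0 255'
```

```text
time_s: 6.83
tcp_pos: [0.5837, -0.0429, 0.0618]
tool_rot: [-3.137, 0.002, 2.375]
force: [-0.7, 0.0, -0.9]
opening: -0.0004
time_s: 7.0
tcp_pos: [0.5837, -0.0429, 0.0598]
tool_rot: [-3.137, 0.003, 2.375]
force: [0.7, -0.5, -0.2]
opening: 0.0
time_s: 7.17
tcp_pos: [0.584, -0.0429, 0.0579]
tool_rot: [-3.138, 0.003, 2.375]
force: [0.5, 0.5, -0.0]
opening: -0.0006
```

```bash
python3 -m handwheel '0 0 .002 0 255;0 0 0 0 255';python3 -m handwheel '0 0 .002 0 255;0 0 0 0 255'; python3 look.py z10
```

```text
time_s: 7.33
tcp_pos: [0.5848, -0.0429, 0.0569]
tool_rot: [-3.139, 0.005, 2.375]
force: [-1.4, 0.5, 5.0]
opening: -0.0002
time_s: 7.5
tcp_pos: [0.5853, -0.043, 0.0563]
tool_rot: [-3.14, 0.006, 2.375]
force: [-1.2, 0.2, 3.6]
opening: -0.0001
7.5 [ 0.58532201 -0.04296559  0.05627869] [-3.14035806  0.0059373   2.37486636] [-1.16994361  0.21304985  3.63103846] [0.07521384 0.42111894 0.02807474]
```

View pics/z10.png

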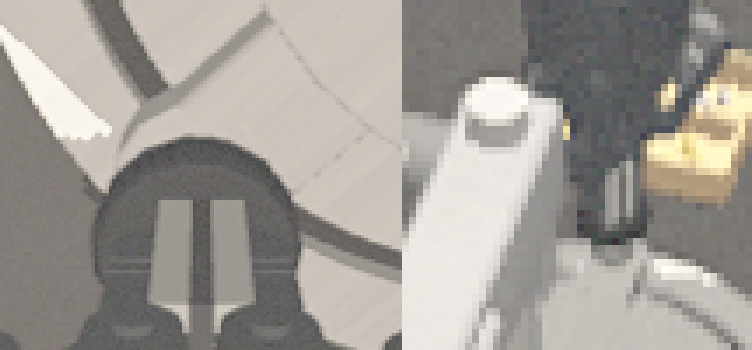

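```bash
python3 -m handwheel '0 0 .003 0 255;0 0 .003 0 255';python3 -m handwheel '0 0 .003 0 255;0 0 .003 0 255'; python3 -m handwheel '0 0 .001 0 255;0 0 .001 0 255'
```

```text
time_s: 7.77
tcp_pos: [0.5855, -0.043, 0.0521]
tool_rot: [-3.141, 0.007, 2.375]
force: [-1.5, 0.2, 6.4]
opening: 0.0
time_s: 7.93
tcp_pos: [0.5868, -0.043, 0.0477]
tool_rot: [3.14, 0.009, 2.375]
force: [-0.9, -0.3, 6.6]
opening: 0.0002
time_s: 8.1
tcp_pos: [0.5885, -0.0431, 0.0474]
tool_rot: [3.137, 0.012, 2.375]
force: [-0.7, 0.2, 6.9]
opening: -0.0001
```

```bash
python3 -m handwheel '.001 -.001 .0025 0 255;.001 -.001 .001 0 255'; python3 look.py z11
```

```text
time_s: 8.27
tcp_pos: [0.5889, -0.0431, 0.0464]
tool_rot: [3.132, 0.017, 2.375]
force: [-0.5, 0.3, 7.4]
opening: -0.0002
8.2667 [ 0.58889213 -0.0431035   0.04640957] [3.13217555 0.0172967  2.37523847] [-0.52360881  0.27312188  7.40587882] [0.09357721 0.24774193 0.0037409 ]
```

View pics/z11.png

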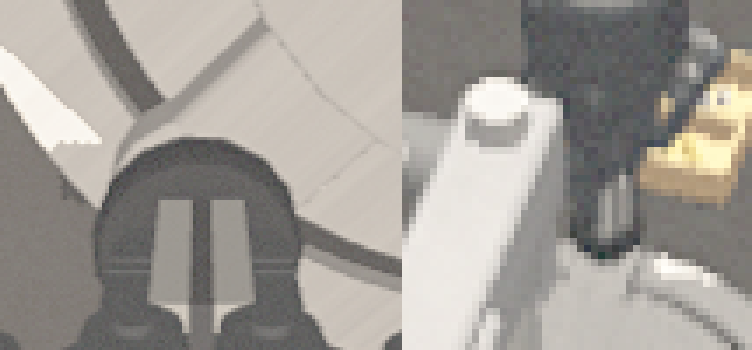

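```bash
python3 -m handwheel '0 0 .0025 0 255;0 0 .0025 0 255'; python3 -m handwheel '0 0 .001 0 255'
```

```text
time_s: 8.53
tcp_pos: [0.5918, -0.0432, 0.0447]
tool_rot: [3.128, 0.022, 2.375]
force: [-0.3, -0.6, 6.9]
opening: -0.0006
time_s: 8.62
tcp_pos: [0.5932, -0.0432, 0.0451]
tool_rot: [3.125, 0.025, 2.375]
force: [0.3, 0.8, 7.8]
opening: 0.0005
```

```bash
python3 look.py z12
```

```text
8.6167 [ 0.59324226 -0.04320597  0.04513624] [3.12537608 0.02486438 2.37538688] [0.29802849 0.77675972 7.82212291] [ 0.04396164  0.19417398 -0.00467319]
```

View pics/z12.png

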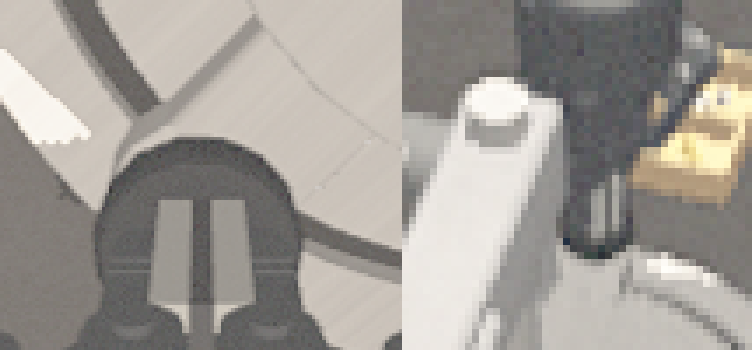

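```bash
cat > st.py <<'E'
from h import *
s=sense();A=np.array([.585,.061]);p=s["tcp_pos"];d=p[:2]-A
th=np.arctan2(d[1],d[0]);yaw=s["tool_rot"][2]
print("t %.2f ang %.1f r %.4f z %.4f F %s rot %s"%(s["time_s"],np.degrees(th),np.hypot(*d),p[2],s["force"].round(1),s["tool_rot"].round(3)))
Rm=R.from_euler("xyz",s["tool_rot"]).as_matrix()
for k in(2,3,4):
    q=th-np.radians(k); w=np.r_[A+.1045*np.r_[np.cos(q),np.sin(q)]-p[:2],0]
    print(k,"deg ->",(Rm.T@w).round(4))
E
python3 -m handwheel '.004 -.005 .001 .05 255;.004 -.005 .001 .05 255';python3 st.py
```

```text
time_s: 8.88
tcp_pos: [0.5863, -0.0436, 0.0463]
tool_rot: [3.113, 0.029, 2.273]
force: [-0.4, 1.9, 7.4]
opening: -0.0006
t 8.88 ang -89.3 r 0.1046 z 0.0463 F [-0.4  1.9  7.4] rot [3.113 0.029 2.273]
2 deg -> [ 0.0024 -0.0027 -0.0001]
3 deg -> [ 0.0036 -0.0041 -0.0002]
4 deg -> [ 0.0049 -0.0054 -0.0003]
```

```bash
python3 -m handwheel '.004 -.004 .003 0 255;.004 -.004 .0025 0 255';python3 st.py
```

```text
time_s: 9.05
tcp_pos: [0.5808, -0.0429, 0.0449]
tool_rot: [3.103, 0.038, 2.271]
force: [1.4, 0.4, 11.2]
opening: 0.0003
t 9.05 ang -92.3 r 0.1040 z 0.0449 F [ 1.4  0.4 11.2] rot [3.103 0.038 2.271]
2 deg -> [ 0.0021 -0.003  -0.0002]
3 deg -> [ 0.0034 -0.0043 -0.0003]
4 deg -> [ 0.0047 -0.0056 -0.0004]
```

```bash
python3 -m handwheel '.006 -.0068 .001 0 255;.0066 -.0063 .001 0 255';python3 st.py
```

```text
time_s: 9.22
tcp_pos: [0.5695, -0.0409, 0.0462]
tool_rot: [3.091, 0.046, 2.271]
force: [0.7, 1.5, 7.4]
opening: -0.0001
t 9.22 ang -98.7 r 0.1031 z 0.0462 F [0.7 1.5 7.4] rot [3.091 0.046 2.271]
2 deg -> [ 0.0018 -0.0034 -0.0003]
3 deg -> [ 0.0033 -0.0046 -0.0004]
4 deg -> [ 0.0047 -0.0057 -0.0005]
```

```bash
python3 look.py z13
```

```text
9.2167 [ 0.56947197 -0.04088988  0.04621182] [3.09080155 0.04611406 2.27071529] [0.68055151 1.45259354 7.42229405] [ 0.23630043 -0.21575981  0.00366381]
```

View pics/z13.png

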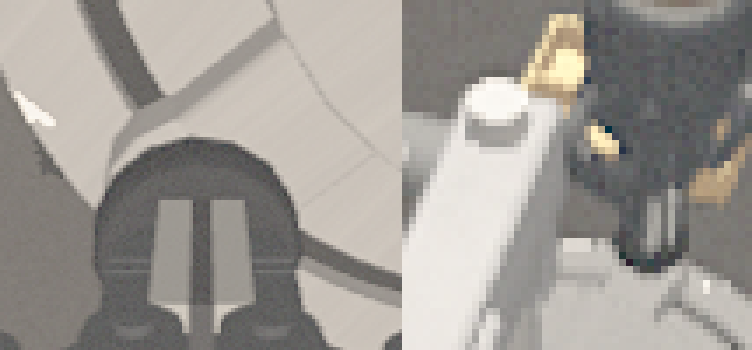

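```bash
sed -i 's|^s=sense.*|s=sense();A=np.array([.585,.061]);p=s["tcp_pos"]-.03*R.from_euler("xyz",s["tool_rot"]).as_matrix()[:,2];d=p[:2]-A|; s/(2,3,4)/(4,8,12,16,20)/' st.py; python3 st.py; python3 -m handwheel '.006 -.007 .0015 0 255;.0066 -.0065 .0015 0 255;.0072 -.006 .0015 0 255';python3 st.py
```

```text
t 9.32 ang -100.7 r 0.1033 z 0.0759 F [0.7 0.7 7.8] rot [3.092 0.044 2.271]
4 deg -> [ 0.005  -0.0053 -0.0005]
8 deg -> [ 0.0111 -0.0093 -0.0009]
12 deg -> [ 0.0175 -0.0128 -0.0014]
16 deg -> [ 0.0241 -0.0159 -0.0018]
20 deg -> [ 0.0309 -0.0185 -0.0023]
time_s: 9.57
tcp_pos: [0.5516, -0.0353, 0.0462]
tool_rot: [3.071, 0.055, 2.272]
force: [2.1, 1.9, 7.6]
opening: -0.0004
t 9.57 ang -110.5 r 0.1030 z 0.0761 F [2.1 1.9 7.6] rot [3.071 0.055 2.272]
4 deg -> [ 0.0057 -0.0047 -0.0006]
8 deg -> [ 0.0124 -0.0075 -0.0012]
12 deg -> [ 0.0193 -0.0099 -0.0018]
16 deg -> [ 0.0263 -0.0118 -0.0023]
20 deg -> [ 0.0334 -0.0132 -0.0028]
```

```bash
python3 -m handwheel '.009 -.006 .0012 0 255;.0103 -.0042 .0012 0 255;.0107 -.0031 .0012 0 255';python3 st.py
```

```text
time_s: 9.82
tcp_pos: [0.5312, -0.0215, 0.046]
tool_rot: [3.056, 0.069, 2.27]
force: [-0.2, -0.9, 8.5]
opening: 0.0
t 9.82 ang -124.7 r 0.1004 z 0.0758 F [-0.2 -0.9  8.5] rot [3.056 0.069 2.27 ]
4 deg -> [ 0.006  -0.0055 -0.0009]
8 deg -> [ 0.0132 -0.0067 -0.0015]
12 deg -> [ 0.0204 -0.0073 -0.0021]
16 deg -> [ 0.0277 -0.0074 -0.0026]
20 deg -> [ 0.035 -0.007 -0.003]
```

```bash
python3 look.py z14; python3 -c "
from h import *
cv2.imwrite('pics/w14.png',cv2.cvtColor(read_camera('wrist'),cv2.COLOR_RGB2BGR))"; python3 st.py
```

```text
9.8167 [ 0.53116514 -0.0215393   0.04598011] [3.05589497 0.06943615 2.27009319] [-0.20424711 -0.94155624  8.49630029] [-0.30938891 -0.05773151 -0.04998047]
t 9.97 ang -125.5 r 0.1004 z 0.0755 F [-1.2  0.2  8.6] rot [3.057 0.067 2.272]
4 deg -> [ 0.0061 -0.0055 -0.0009]
8 deg -> [ 0.0133 -0.0065 -0.0015]
12 deg -> [ 0.0205 -0.0071 -0.002 ]
16 deg -> [ 0.0278 -0.0071 -0.0025]
20 deg -> [ 0.0351 -0.0066 -0.0029]
```

View pics/z14.png

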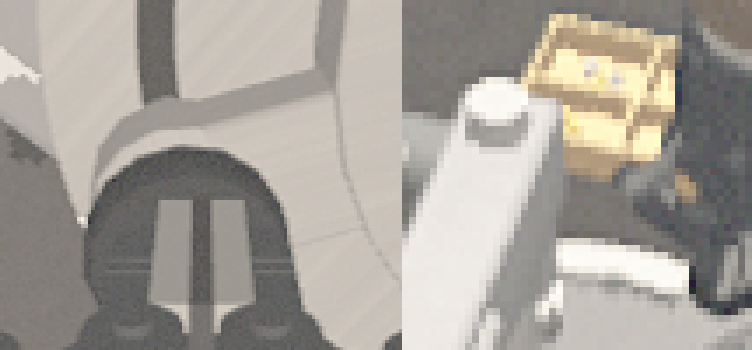

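View pics/w14.png

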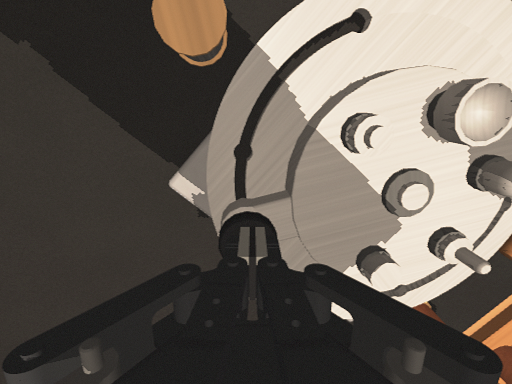

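```bash
python3 -m handwheel '.0098 -.0055 .001 0 255;.0108 -.0025 .001 0 255;.0108 -.001 .001 0 255';python3 st.py
```

```text
time_s: 10.22
tcp_pos: [0.514, -0.0033, 0.0461]
tool_rot: [3.04, 0.082, 2.268]
force: [1.1, -1.1, 8.7]
opening: -0.0
t 10.22 ang -139.3 r 0.0987 z 0.0759 F [ 1.1 -1.1  8.7] rot [3.04  0.082 2.268]
4 deg -> [ 0.0072 -0.0055 -0.0012]
8 deg -> [ 0.0144 -0.0048 -0.0017]
12 deg -> [ 0.0216 -0.0036 -0.0022]
16 deg -> [ 0.0287 -0.0019 -0.0026]
20 deg -> [ 0.0356  0.0004 -0.0029]
```

```bash
python3 -c "
from h import *
cv2.imwrite('pics/w15.png',cv2.resize(cv2.cvtColor(read_camera('wrist'),cv2.COLOR_RGB2BGR)[60:300,120:400],None,fx=2.5,fy=2.5))"; python3 st.py
```

```text
t 10.27 ang -140.7 r 0.0988 z 0.0755 F [0.8 1.3 7.1] rot [3.04  0.079 2.27 ]
4 deg -> [ 0.0073 -0.0053 -0.0011]
8 deg -> [ 0.0146 -0.0044 -0.0016]
12 deg -> [ 0.0217 -0.003  -0.002 ]
16 deg -> [ 0.0287 -0.0011 -0.0024]
20 deg -> [ 0.0356  0.0013 -0.0027]
```

View pics/w15.png

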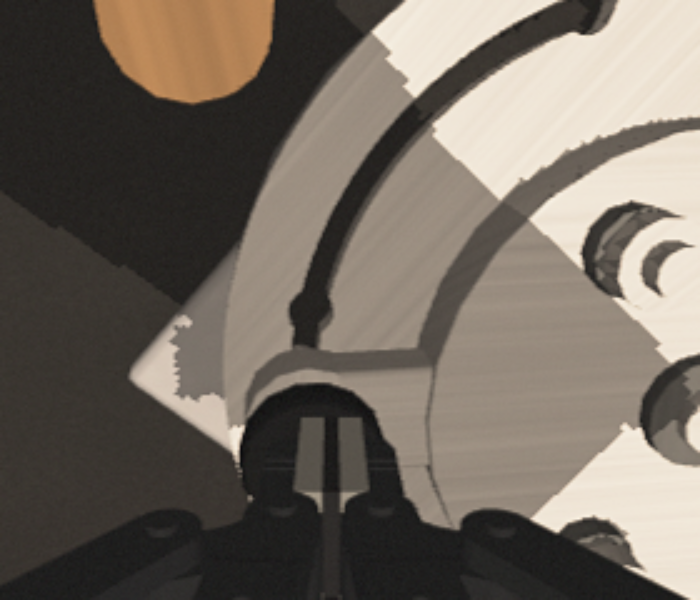

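```bash
python3 -c "
from h import *
s=sense();K=cam('wrist',s);A=np.array([.585,.061])
for n,u,z in(('hole',(244,185),.038),('knobc',(245.6,243),.079),('tip',(252.8,227),.079)):
  p=ray(K,u,z)[0];d=p[:2]-A;print(n,p,np.hypot(*d),np.degrees(np.arctan2(d[1],d[0])))
"
```

```text
hole [0.49306658 0.01373166 0.038     ] 0.10337334860094563 -152.78965600001766
knobc [ 0.50551708 -0.0044175   0.079     ] 0.10294165197285991 -140.54430882651883
tip [0.50208635 0.00609706 0.079     ] 0.09944347785812087 -146.48866634694744
```

```bash
python3 -m handwheel '.008 -.005 .001 0 255;.008 -.003 .001 0 255';python3 st.py; python3 -c "
from h import *
cv2.imwrite('pics/w16.png',cv2.resize(cv2.cvtColor(read_camera('wrist'),cv2.COLOR_RGB2BGR)[60:300,120:400],None,fx=2.5,fy=2.5))"
```

```text
time_s: 10.43
tcp_pos: [0.5061, 0.007, 0.047]
tool_rot: [3.023, 0.09, 2.269]
force: [3.4, 0.3, 7.6]
opening: -0.0003
t 10.43 ang -146.9 r 0.0995 z 0.0767 F [3.4 0.3 7.6] rot [3.023 0.09  2.269]
4 deg -> [ 0.0078 -0.0037 -0.0012]
8 deg -> [ 0.0149 -0.002  -0.0016]
12 deg -> [ 0.0218  0.0002 -0.002 ]
16 deg -> [ 0.0286  0.0028 -0.0023]
20 deg -> [ 0.0352  0.0059 -0.0025]
```

View pics/w16.png

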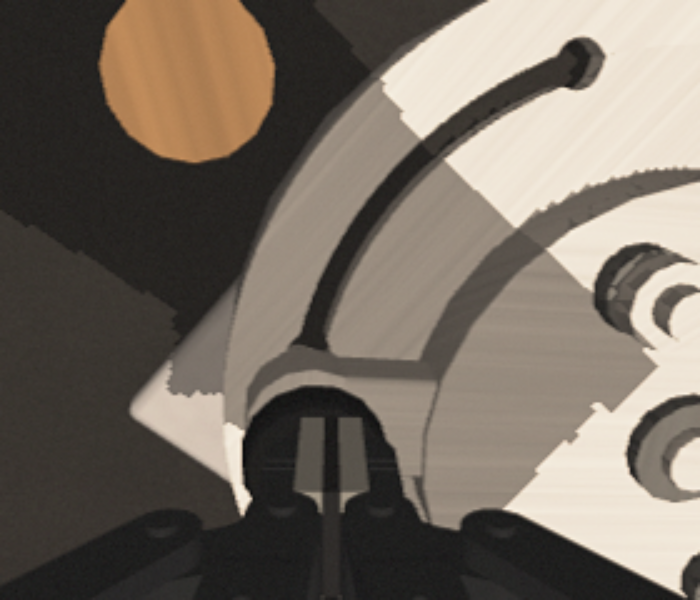

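```bash
python3 -c "
from h import *
s=sense();K=cam('wrist',s);A=np.array([.585,.061])
print(s['time_s'])
for n,u,z in(('endhole',(352,85),.038),('knobc',(246,243.7),.080)):
  p=ray(K,u,z)[0];d=p[:2]-A;print(n,p,np.hypot(*d),np.degrees(np.arctan2(d[1],d[0])))
"; python3 st.py
```

```text
10.4833
endhole [0.49732104 0.11822816 0.038     ] 0.10470272799604687 146.86746917890193
knobc [0.49822433 0.00448965 0.08      ] 0.10355403106893916 -146.92688337499595
t 10.48 ang -147.6 r 0.0997 z 0.0767 F [3.5 2.7 7.9] rot [3.023 0.089 2.27 ]
4 deg -> [ 0.0078 -0.0034 -0.0011]
8 deg -> [ 0.0149 -0.0016 -0.0015]
12 deg -> [ 0.0218  0.0006 -0.0019]
16 deg -> [ 0.0285  0.0034 -0.0022]
20 deg -> [ 0.0351  0.0066 -0.0024]
```

```bash
python3 -m handwheel '.0075 -.002 .001 0 255;.001 0 .001 0 255';python3 st.py; python3 -c "
from h import *
s=sense();im=cv2.cvtColor(read_camera('wrist'),cv2.COLOR_RGB2BGR)
K=cam('wrist',s);cv2.imwrite('pics/w17.png',cv2.resize(im[60:300,120:400],None,fx=2.5,fy=2.5))"
```

```text
time_s: 10.65
tcp_pos: [0.5038, 0.0136, 0.048]
tool_rot: [3.013, 0.097, 2.269]
force: [-4.8, -2.6, 7.0]
opening: 0.0001
t 10.65 ang -151.0 r 0.0983 z 0.0776 F [-4.8 -2.6  7. ] rot [3.013 0.097 2.269]
4 deg -> [ 0.0082 -0.0043 -0.0014]
8 deg -> [ 0.0152 -0.0021 -0.0018]
12 deg -> [ 0.022   0.0006 -0.0021]
16 deg -> [ 0.0285  0.0037 -0.0023]
20 deg -> [ 0.0349  0.0073 -0.0025]
```

View pics/w17.png

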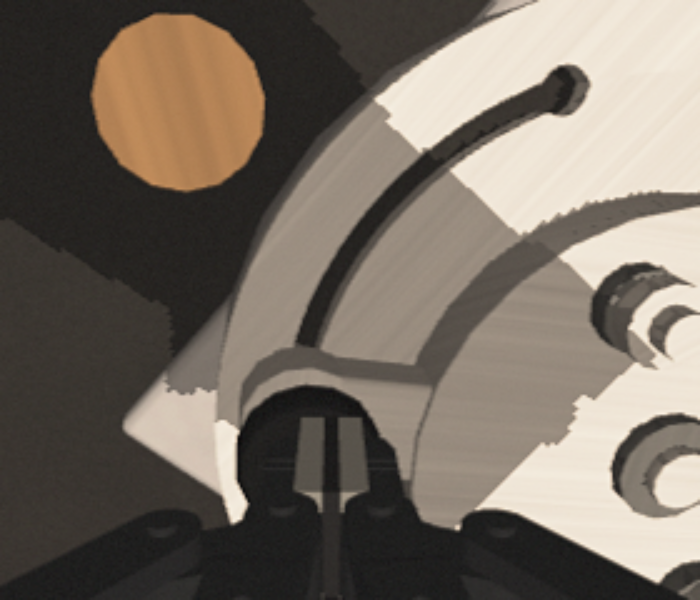

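```bash
python3 -c "
from h import *
s=sense();K=cam('wrist',s);A=np.array([.585,.061])
print(s['time_s'])
for n,u,z in(('endhole',(347.2,95.2),.038),('knobc',(245,243),.081)):
  p=ray(K,u,z)[0];d=p[:2]-A;print(n,p,np.hypot(*d),np.degrees(np.arctan2(d[1],d[0])))
"; python3 st.py|head -2
```

```text
10.7
endhole [0.49851715 0.11758318 0.038     ] 0.10334863724296527 146.80445802934224
knobc [0.49560591 0.00995674 0.081     ] 0.10294036168222943 -150.27400559136157
t 10.70 ang -150.8 r 0.0984 z 0.0776 F [-2.1 -1.   7.8] rot [3.014 0.098 2.269]
4 deg -> [ 0.0082 -0.0042 -0.0014]
```

```bash
python3 -m handwheel '.004 -.001 .001 0 255;0 0 .0005 0 255';python3 st.py|head -1;python3 -m handwheel '0 0 -.003 0 255';python3 st.py|head -1
```

```text
time_s: 10.87
tcp_pos: [0.5033, 0.0155, 0.0484]
tool_rot: [3.01, 0.102, 2.269]
force: [-4.2, -1.8, 7.1]
opening: 0.0002
t 10.87 ang -152.2 r 0.0980 z 0.0780 F [-4.2 -1.8  7.1] rot [3.01  0.102 2.269]
time_s: 10.95
tcp_pos: [0.5029, 0.0156, 0.0516]
tool_rot: [3.009, 0.102, 2.269]
force: [-0.6, 1.5, 2.9]
opening: -0.0
t 10.95 ang -152.4 r 0.0983 z 0.0812 F [-0.6  1.5  2.9] rot [3.009 0.102 2.269]
```

```bash
python3 -m handwheel '0 0 -.001 0 255';python3 st.py|head -1; python3 look.py z18;  python3 -c "
from h import *
cv2.imwrite('pics/w18.png',cv2.resize(cv2.cvtColor(read_camera('wrist'),cv2.COLOR_RGB2BGR)[60:300,120:400],None,fx=2.5,fy=2.5))
cv2.imwrite('pics/s18.png',cv2.resize(cv2.cvtColor(read_camera('side'),cv2.COLOR_RGB2BGR)[150:250,180:300],None,fx=6,fy=6,interpolation=0))"
```

```text
time_s: 11.03
tcp_pos: [0.5027, 0.0165, 0.0534]
tool_rot: [3.008, 0.101, 2.269]
force: [-3.1, 3.2, 7.3]
opening: 0.0001
t 11.03 ang -152.8 r 0.0981 z 0.0829 F [-3.1  3.2  7.3] rot [3.008 0.101 2.269]
11.0333 [0.50267547 0.01648523 0.05336932] [3.00779491 0.10116276 2.26919391] [-3.07310125  3.20523437  7.27401649] [0.50958952 0.68200539 0.07032071]
```

View pics/w18.png

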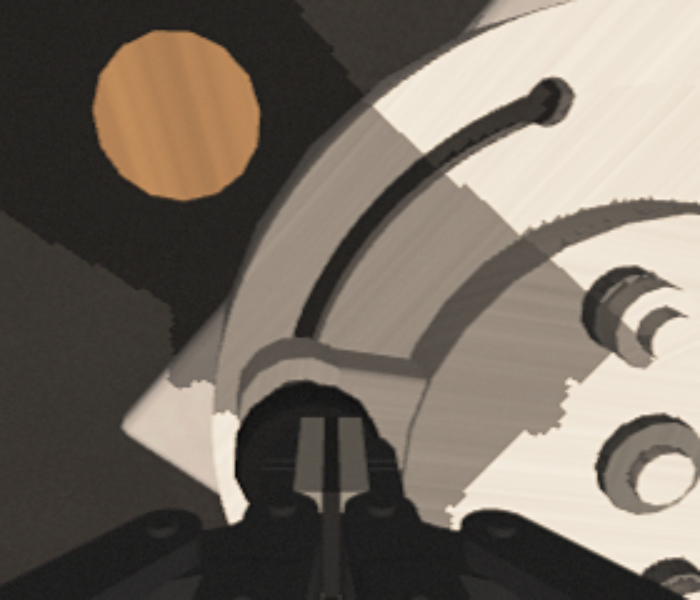

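View pics/s18.png

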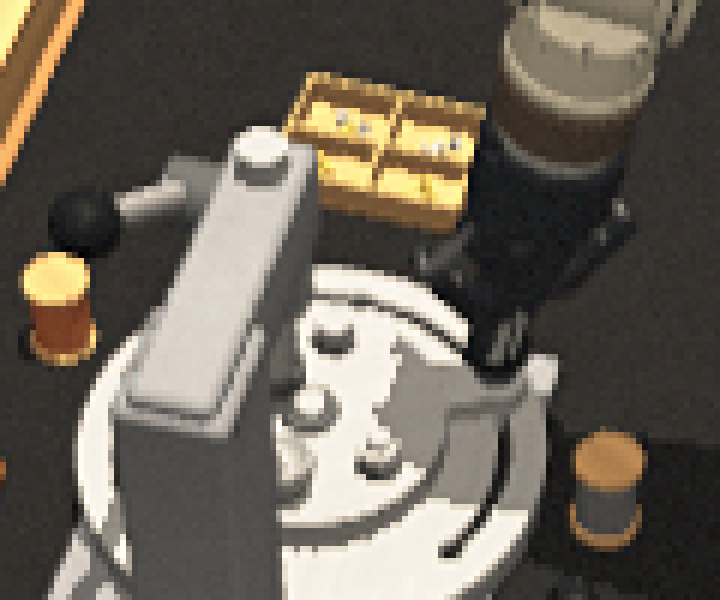

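```bash
python3 -m handwheel '0 0 -.002 0 255;0 0 -.002 0 255';python3 st.py|head -1;python3 -m handwheel '0 0 -.002 0 255;0 0 -.003 0 255';python3 st.py|head -1
```

```text
time_s: 11.4
tcp_pos: [0.5023, 0.0173, 0.0581]
tool_rot: [3.006, 0.101, 2.27]
force: [-0.9, 0.4, 4.1]
opening: -0.0001
t 11.40 ang -153.4 r 0.0981 z 0.0876 F [-0.9  0.4  4.1] rot [3.006 0.101 2.27 ]
time_s: 11.57
tcp_pos: [0.5013, 0.0172, 0.063]
tool_rot: [3.006, 0.101, 2.27]
force: [0.0, -0.5, 0.8]
opening: -0.0
t 11.57 ang -153.5 r 0.0991 z 0.0926 F [ 0.  -0.5  0.8] rot [3.006 0.101 2.27 ]
```

```bash
python3 -m handwheel '0 0 -.02 0 255;0 0 -.03 0 255;0 0 -.03 0 255;0 0 -.03 0 255'; python3 -c "
from h import *
s=sense();M=R.from_euler('xyz',s['tool_rot']).as_matrix();print(M.T@np.array([-.2,-.2,.0]),M[:,2],s['joints'])
cv2.imwrite('pics/s19.png',cv2.resize(cv2.cvtColor(read_camera('side'),cv2.COLOR_RGB2BGR)[150:250,180:300],None,fx=6,fy=6,interpolation=0))
cv2.imwrite('pics/w19.png',cv2.cvtColor(read_camera('wrist'),cv2.COLOR_RGB2BGR))"
```

```text
time_s: 11.9
tcp_pos: [0.4755, 0.0152, 0.166]
tool_rot: [3.023, 0.089, 2.271]
force: [1.3, 0.6, 0.2]
opening: -0.0001
[-0.02403054 -0.28009387 -0.03114409] [ 0.14702167  0.0086988  -0.98909502] [ 0.02879555  0.08599642 -0.27749981  1.05955049  0.00446222  0.89466139]
```

View pics/s19.png

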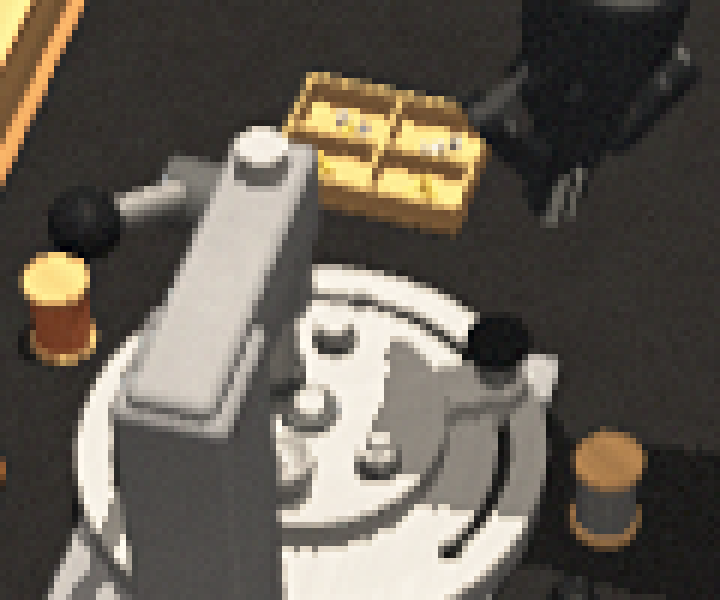

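View pics/w19.png

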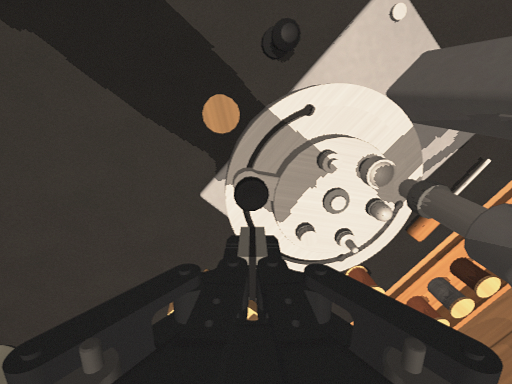

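```bash
python3 -m handwheel '-.003 -.035 -.006 0 255;-.003 -.035 -.006 0 255;-.003 -.035 -.006 0 255;-.003 -.035 -.006 0 255;-.003 -.035 -.006 0 255;-.003 -.03 -.006 0 255;0 0 0 0 255'; python3 -c "
from h import *
cv2.imwrite('pics/top20.png',cv2.resize(cv2.cvtColor(read_camera('top'),cv2.COLOR_RGB2BGR)[90:240,150:350],None,fx=4,fy=4,interpolation=2))
cv2.imwrite('pics/s20.png',cv2.resize(cv2.cvtColor(read_camera('side'),cv2.COLOR_RGB2BGR)[150:300,150:320],None,fx=4,fy=4,interpolation=2))"
```

```text
time_s: 12.58
tcp_pos: [0.3268, -0.1353, 0.1783]
tool_rot: [3.016, 0.095, 2.276]
force: [-0.2, 0.8, -0.2]
opening: -0.0002
```

View pics/top20.png

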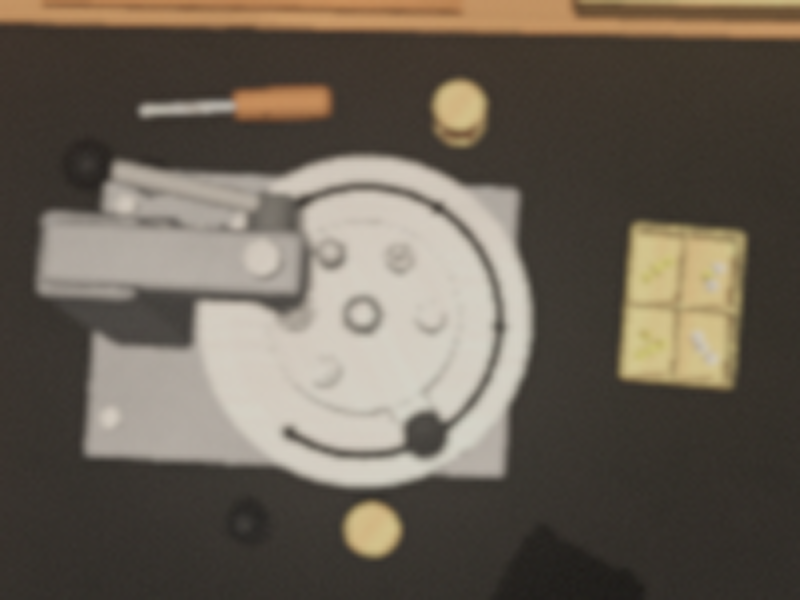

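View pics/s20.png

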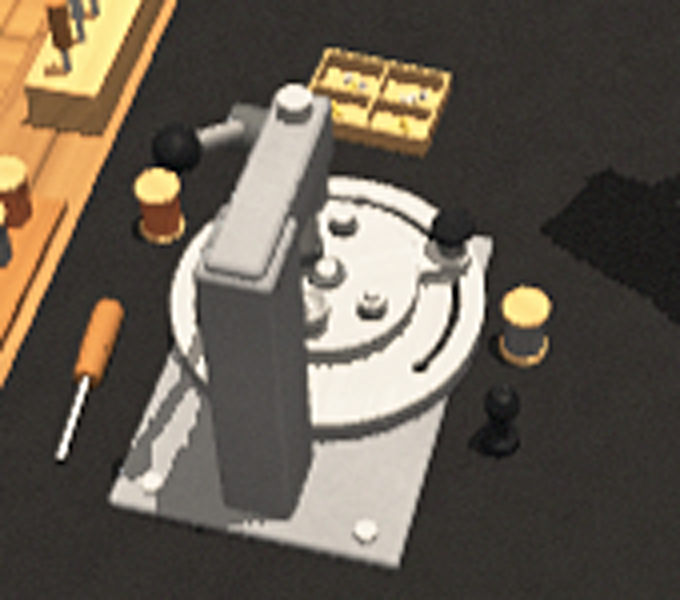

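```bash
python3 -c "
from h import *
t=cv2.imread('pics/top20.png');K=cam('top');A=np.array([.5855,.0598])
b=np.uint8(t.max(2)<110);m=np.zeros_like(b);cv2.circle(m,(425,433),27,1,-1)
y,x=np.nonzero(b&m);u=np.array([x.mean()/4+150-.4,y.mean()/4+90-.4])
for z in(.073,.086):
  k=ray(K,u,z)[0];d=k[:2]-A;print(z,k,np.hypot(*d),np.degrees(np.arctan2(d[1],d[0])),'side pred crop',(proj(cam('side'),k)-[150,150])*4+1.5)
s=cv2.imread('pics/s20.png');b=np.uint8(s.max(2)<50);m=np.zeros_like(b);cv2.circle(m,(453,230),26,1,-1);y,x=np.nonzero(b&m);print('side obs',x.mean(),y.mean(),len(x),x.min(),x.max(),y.min(),y.max())
"
```

```text
0.073 [0.4954988  0.01032186 0.073     ] 0.10270492675859166 -151.2002112648578 side pred crop [451.92070515 239.20134861]
0.086 [0.49456637 0.01011193 0.086     ] 0.1036235044934847 -151.34686776280802 side pred crop [453.44016064 228.76888056]
side obs 453.18079887876667 227.40014015416958 1427 428 479 206 248
```

Turned by −60° (−91.1° to −151.3°), and the knob is at its full height: the side view fits z = 0.086 for mid‑knob. I'm handing it in.

```bash
python3 -c "
from bench import *
print(sense()['time_s'],hand_in())"
```

```text
the job is handed in; nothing more can be done
12.6833 None
```

The turret is turned one hole clockwise (seen from above), and the wide cupped die now stands under the ram. I pressed the knob with the shut fingertips, without gripping, swung the turret round by it and let the plunger rise into the next hole. I handed in at 12.7 s with the arm clear of the press.

**Last checks, from the top and side views**
- **Turn:** the knob's direction went from about −91.1° to −151.3°, against 60° wanted.
- **Plunger:** the top and side views agree with the knob at its full height. As I lifted off, contact also ended near the height where it began.
- **Die:** the widest die shows in the socket at the ram. The overarm partly hides it, so I identified it by its size and place.
- **Other things:** the other dies, the spools, stamp, awl and tray look unmoved. I did not measure them or check the jar, mug and mallet again.

**What did not go as planned**
- **Late contact:** the fingertips met the knob about 35 mm lower than the reported TCP height said they would. I felt my way down in small steps.
- **Wrong way first:** when the pin came free, the turret drifted a few degrees the wrong way (anticlockwise) before I swung it clockwise. It stayed far from bringing the post die under the ram.
- **Press force:** the force peaked at about 11 N at the plunger's stop.
- **Tilt and slip:** the tool tilted by up to about 10°. The tips slid roughly 4 mm toward the turret axis but stayed on the knob.

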